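# Honey stock-take on the breakfast table

### The arm

A 6-joint arm with a two-finger parallel gripper is mounted at the origin on the work surface. World frame = base frame: x ahead of the robot, y to its left, z up, the work surface at z = 0. Lengths are in m, angles in rad, forces in N, time in s.
With the tool pointing down it reaches from about 0.3 to 0.775 m from the base axis. Payload 14.6 kg.
Tool frame: the origin (TCP) lies on the centre line of the jaws, within the pads' length; the fingertips stand 25 mm ahead of it and the grasp point (between the pads) lies 6 mm ahead of it; z points along the fingers, y is the line along which they close (so a half turn about z gives the same grasp; the last joint's range is limited). The gripper opens to 85 mm and grips with 20 to 120 N. Pads are 22 mm wide; open, the fingers measure 114 mm over their backs; the gripper's body (76 mm by 85 mm) begins 54 mm behind the grasp point. The pads swing forward as they close: fully open they stand 13 mm farther back than shut.
Start: joints at [1.134, 0.3, 1.521, -0, 1.321, -0.067], TCP at [0.199, 0.513, 0.256] pointing down, gripper open.
Joint ranges: [-3.03, 3.03], [-0.79, 2.21], [0.23, 2.52], [-1.04, 4.18], [0, 3.07], [-2.55, 2.55]. Speed limits (rad/s): [2.22, 2.22, 2.57, 3.14, 3.14, 3.14].

### API

Orientations are given as a unit quaternion [w, x, y, z].
In Python, from station import bot, read_camera, spotter gives the robot as it stands.
- The arm moves only by the tool servo_tool, never from a script. Its argument "series" is a list of rows, each a list of 5 numbers: the shift along the tool's x, y, z each as a share of 0.02 m, from -1 to 1, then the turn about the tool's z as a share of 0.1 rad, from -1 to 1, then the opening, from 0 (shut) to 1 (fully open). In form: [[tx, ty, tz, yaw, gripper], ...]. A call has 1 to 20 rows; each row shifts and turns the commanded pose from where the row before left it, along the tool's axes as they then stand; what a row does not reach is not made up. A row lasts 1/12 s, in which the tool goes at most 41.7 mm and 7.16 degrees, less where a joint would pass 70% of its speed; a pose out of reach is approached as far as the arm can. A call with a number of a shift or a turn outside -1 to 1 is refused whole. A call with a gripper value outside its range is refused whole. The fingers move at their own pace and stop on an object; the grip force is fixed at half the most. Time passes only in rows, so rows that do not move let the fingers close. It gives the time, the measured TCP pose, the force, the opening and the grip force at its end, in the units of the state.
- bot.get_obs(): the state, without advancing time (a new reading comes with each control period).
- read_camera(name): name is "scene" or "top" or "wrist"; returns a dict with "image" (400x640x3 uint8, blue, green, red), "K" (3x3 intrinsics, pixels), "pose" (4x4, takes a point from camera to world coordinates); the wrist camera has in their place "tool_from_camera" (4x4, takes a point from camera to tool coordinates, whose origin is the TCP and whose axes are the flange's). Camera axes: x right, y down, z forward; pixel columns grow to the right and rows downward; lengths in m; the calibration is good to about 2 mm. The wrist camera is an equidistant fisheye: a pixel r from the principal point sees the ray r / f radians off the axis. A picture is of the moment at which its call begins: read the wrist's pose just before it. There is no depth.
- bot.sign_off(): hands the job in; it is judged then, once.
Trained networks look in the newest picture that a camera, given by its name, has taken for a name from the list of things; names that differ only in an ending like _2 or _b are one class to them, and where a whole thing is asked for, a point or a joint stands for the part that bears it (a point fixed in the world has none). Each returns a list of dicts, best first, with "confidence" (0 to 1); they miss things now and then, are a little off and sometimes report something else, mostly with a low value. They report only what shows in the picture. A call takes as long as a camera call.
- spotter.recognise(camera, query): "pixel" ([column, row] in pixels, amid what is visible of it).
- spotter.silhouettes(camera, query): "region" (400x640 bool, what is visible of it) and "pixel" ([column, row] in pixels, amid what is visible of it).
The state is a dict: "time_s": time; "joints": joint angles; "joint_velocities": joint speeds; "effort": joint torques, N m; "position": TCP position; "orientation": TCP orientation; "wrist_force": force on the tool from outside, world axes, zero at the start; "wrist_torque": the same for the moment, N m; "opening": opening from 0.0 (shut) to 1.0 (fully open); "grip_force": force on a finger pad.
Only numpy, scipy, OpenCV 4.12 (cv2) and the standard library are available. Lean on these libraries where they do the work, as an engineer would, in place of code of your own. Each camera call takes 0.05 s, during which the arm holds its last target. There are 200 camera calls.

### The job

Clear the jam jars off the kitchen scale onto the yellow tray mat, then zero the empty scale by turning its dial face until the green zero mark lies under the tip of the red needle, and let go. Of the four honey pots, which look alike, two are full and two are empty: feel by weight which is which, and leave the two full ones standing on the scale's platter, so that the stock can be read, and the two empty ones standing in the square brown basket for washing up. Leave the dial zeroed and the jars upright on their mat, and do not disturb the white cup, the juice bottle or the muffin.

Things in the scene. Friction and masses are not known exactly. Their poses are not given: they have to be found in the camera images.
- scale: red kitchen scale, fixed; housing 270 x 170 x 45 mm; origin at the centre of its underside, z up. The dial's axis stands at x = -85 mm, the platter's centre at x = +60 mm. It may be at the robot's left or right, turned a little.
- platter_in (a point): centre of the platter's floor. Platter: rectangular steel tray, inside 152 mm (its x) by 192 mm (its y), rim 10 mm above the floor; floor 70 mm above the table when empty.
- platter (a joint): how far the platter has sunk, m: 0 when empty, 1.23 mm per 100 g of load (800 N/m), stop at 19 mm.
- dial (a joint): angle of the white dial face, rad, growing counter-clockwise seen from above, range -1.0 to 2.4; stays where it is left (friction 0.06 N m). At 0 the zero mark lies at the needle's rest point.
- dial_grip (a point): on the dial's vertical axis, 34 mm above the dial's underside, at gripping height inside the black bar handle of the dial; the bar is 56 mm long (along this point's y), 12 mm thick (along its x), its top 13 mm above this point and its foot 17 mm below; the dial face (92 mm diameter) is 28 mm below this point. The point turns with the dial.
- zero_mark (a point): outer part of the green zero mark on the dial face, 42 mm from the axis, in the direction of the dial's -x (square to the bar). Turns with the dial.
- needle_tip (a point): tip of the red needle, 42 mm from the dial's axis, just above the dial face. It turns clockwise seen from above by 0.086 rad per 100 g on the platter.
- needle_rest (a point): where the needle's tip stands when the platter is empty (a point fixed to the scale, 42 mm from the dial's axis in the scale's -x direction).
- basket_in (a point): centre of the inner floor (6 mm above the table) of the fixed square brown wicker basket with a cream rim, inside 188 x 188 mm along its x and y, rim 55 mm above the table.
- jam_plate: yellow rectangular tray mat for the jam jars, fixed, 100 mm (its x) by 240 mm (its y), flat top 6 mm above the table, three orange discs on it as decoration at y = -75, 0 and 75 mm; origin at the centre of its underside.
- jam_jar1: amber glass jam jar with red lid, 48 mm diameter, 75 mm high, 200 g, standing on the scale's platter at the start; origin at the centre of its underside, z up. May be absent.
- jam_jar2: amber glass jam jar with red lid, 48 mm diameter, 75 mm high, 200 g, standing on the scale's platter at the start; origin at the centre of its underside, z up. May be absent.
- jam_jar3: amber glass jam jar with red lid, 48 mm diameter, 75 mm high, 200 g, standing on the scale's platter at the start; origin at the centre of its underside, z up. May be absent.
- pot_a: honey pot, opaque blue ceramic with white and yellow bands, fixed lid and a wooden knob. The four pots look alike; two are full (400 to 440 g) and two empty (115 to 125 g), which only the weight tells. Body 64 mm diameter, 62 mm high, then the knob, an upright pin 22 mm diameter and 32 mm high on the centre (94 mm in all). Origin: centre of its underside; z up.
- pot_b: honey pot, opaque blue ceramic with white and yellow bands, fixed lid and a wooden knob. The four pots look alike; two are full (400 to 440 g) and two empty (115 to 125 g), which only the weight tells. Body 64 mm diameter, 62 mm high, then the knob, an upright pin 22 mm diameter and 32 mm high on the centre (94 mm in all). Origin: centre of its underside; z up.
- pot_c: honey pot, opaque blue ceramic with white and yellow bands, fixed lid and a wooden knob. The four pots look alike; two are full (400 to 440 g) and two empty (115 to 125 g), which only the weight tells. Body 64 mm diameter, 62 mm high, then the knob, an upright pin 22 mm diameter and 32 mm high on the centre (94 mm in all). Origin: centre of its underside; z up.
- pot_d: honey pot, opaque blue ceramic with white and yellow bands, fixed lid and a wooden knob. The four pots look alike; two are full (400 to 440 g) and two empty (115 to 125 g), which only the weight tells. Body 64 mm diameter, 62 mm high, then the knob, an upright pin 22 mm diameter and 32 mm high on the centre (94 mm in all). Origin: centre of its underside; z up.
- cup: white espresso cup turned upside down, 72 mm diameter at the foot, 55 mm high, bystander; origin at the centre of its underside.
- juice: orange juice bottle, 64 mm diameter, 190 mm high, bystander; origin at the centre of its underside.
- muffin: muffin in a yellow case, 74 mm diameter, 66 mm high, bystander; origin at the centre of its underside.

How it is judged:
On the way, in this order (a step that is already met when the one before it is completed fails the run):
1. all jam jars stand on the yellow mat, released (x of jam_jar1 in the frame of jam_plate between -0.05 and 0.05 m and y of jam_jar1 in the frame of jam_plate between -0.12 and 0.12 m and z of jam_jar1 in the frame of jam_plate between 0.002 and 0.012 m and angle between each of jam_jar1, jam_jar2, jam_jar3's own z axis and vertical below 0.15 rad and linear speed of each of jam_jar1, jam_jar2, jam_jar3 below 0.03 m/s and x of jam_jar2 in the frame of jam_plate between -0.05 and 0.05 m and y of jam_jar2 in the frame of jam_plate between -0.12 and 0.12 m and z of jam_jar2 in the frame of jam_plate between 0.002 and 0.012 m and x of jam_jar3 in the frame of jam_plate between -0.05 and 0.05 m and y of jam_jar3 in the frame of jam_plate between -0.12 and 0.12 m and z of jam_jar3 in the frame of jam_plate between 0.002 and 0.012 m and contact force between the fingers and jam_jar1 below 0.1 N and contact force between the fingers and jam_jar2 below 0.1 N and contact force between the fingers and jam_jar3 below 0.1 N), for 0.2 s.
2. with the platter empty, the zero mark lies under the needle's tip (within 3.5 mm) and the dial is at rest and released (horizontal distance between zero_mark and needle_tip below 0.0035 m and horizontal distance between needle_tip and needle_rest below 0.0015 m and velocity of joint dial between -0.02 and 0.02 rad/s and contact force between the fingers and scale below 0.1 N), for 0.3 s.
At the end, for the whole second after the job is handed in: every pot stands upright on the platter floor or on the basket floor; the platter is sunk by the weight of two full pots and no more (9.2 to 10.97 mm); jars upright on the yellow mat; zero mark within 4.5 mm of the needle's rest point; all at rest (x of jam_jar1 in the frame of jam_plate between -0.05 and 0.05 m and y of jam_jar1 in the frame of jam_plate between -0.12 and 0.12 m and z of jam_jar1 in the frame of jam_plate between 0.002 and 0.012 m and angle between each of jam_jar1, jam_jar2, jam_jar3, pot_a, pot_b, pot_c, pot_d's own z axis and vertical below 0.15 rad and linear speed of each of jam_jar1, jam_jar2, jam_jar3, pot_a, pot_b, pot_c, pot_d below 0.03 m/s and x of jam_jar2 in the frame of jam_plate between -0.05 and 0.05 m and y of jam_jar2 in the frame of jam_plate between -0.12 and 0.12 m and z of jam_jar2 in the frame of jam_plate between 0.002 and 0.012 m and x of jam_jar3 in the frame of jam_plate between -0.05 and 0.05 m and y of jam_jar3 in the frame of jam_plate between -0.12 and 0.12 m and z of jam_jar3 in the frame of jam_plate between 0.002 and 0.012 m and horizontal distance between zero_mark and needle_rest below 0.0045 m and value of joint platter between 0.0092 and 0.01097 m and ((x of pot_a in the frame of platter_in between -0.076 and 0.076 m and y of pot_a in the frame of platter_in between -0.096 and 0.096 m and z of pot_a in the frame of platter_in between -0.008 and 0.008 m) or (x of pot_a in the frame of basket_in between -0.094 and 0.094 m and y of pot_a in the frame of basket_in between -0.094 and 0.094 m and z of pot_a in the frame of basket_in between -0.008 and 0.008 m)) and ((x of pot_b in the frame of platter_in between -0.076 and 0.076 m and y of pot_b in the frame of platter_in between -0.096 and 0.096 m and z of pot_b in the frame of platter_in between -0.008 and 0.008 m) or (x of pot_b in the frame of basket_in between -0.094 and 0.094 m and y of pot_b in the frame of basket_in between -0.094 and 0.094 m and z of pot_b in the frame of basket_in between -0.008 and 0.008 m)) and ((x of pot_c in the frame of platter_in between -0.076 and 0.076 m and y of pot_c in the frame of platter_in between -0.096 and 0.096 m and z of pot_c in the frame of platter_in between -0.008 and 0.008 m) or (x of pot_c in the frame of basket_in between -0.094 and 0.094 m and y of pot_c in the frame of basket_in between -0.094 and 0.094 m and z of pot_c in the frame of basket_in between -0.008 and 0.008 m)) and ((x of pot_d in the frame of platter_in between -0.076 and 0.076 m and y of pot_d in the frame of platter_in between -0.096 and 0.096 m and z of pot_d in the frame of platter_in between -0.008 and 0.008 m) or (x of pot_d in the frame of basket_in between -0.094 and 0.094 m and y of pot_d in the frame of basket_in between -0.094 and 0.094 m and z of pot_d in the frame of basket_in between -0.008 and 0.008 m))); the robot touches nothing.
It fails at once if the cup, juice bottle or muffin is moved more than 25 mm or tipped (distance of any of cup, juice, muffin from where it was at the start of the episode above 0.025 m or angle between any of cup, juice, muffin's own z axis and vertical above 0.4 rad).
Of jam_jar1, jam_jar2, jam_jar3 only 1 to 3 are there at a start; the rules pass over those that are not, and their reading is None.
At some moment in a run one of pot_a, pot_b, pot_c, pot_d may be knocked a few centimetres aside while the robot is not near it.
It also fails if it takes over 210 s, if anything falls off the work surface, if the arm or the gripper's body presses on something with over 40 N, if the wrist force passes 120 N, or if a joint passes its speed limit or range.

## Working session

There is one attempt and no reset: what is moved stays moved. The work goes in short steps, Python scripts to look and compute and a tool call to move; the robot and the scene stay as the last step left them, time stands still between calls to the robot, and variables do not carry over. Pictures are saved under pics/ and viewed, at most 14 in all, crops included, and the job is handed in when it is done.

Besides the shell and the picture viewer there is one more tool, called after "Request:" as name(argument=value, ...) on one line, values as JSON. servo_tool: Moves the arm, as the interface text tells. Shift numbers are shares of 0.02 m and turn numbers shares of 0.1 rad, none past 1 either way. Its arguments: {"type":"object","properties":{"series":{"type":"array","items":{"type":"array","items":{"type":"number","minimum":-1,"maximum":1}}}},"required":["series"]}

```bash
ls; mkdir -p pics
cat > h.py <<'E'
import numpy as np, cv2
from station import bot, read_camera, spotter
def ray(c,px):
    p=np.linalg.inv(c["K"])@[px[0],px[1],1.]; T=np.array(c["pose"]); return T[:3,3],T[:3,:3]@p
def at(c,px,z):
    o,d=ray(c,px); return (o+d*(z-o[2])/d[2]).round(4)
def proj(c,P):
    T=np.linalg.inv(np.array(c["pose"])); p=T[:3,:3]@np.array(P,float)+T[:3,3]; q=np.array(c["K"])@p; return q[:2]/q[2]
E
python3 - <<'E'
from h import *
o=bot.get_obs(); print(o["orientation"],o["position"],o["opening"])
hs={"jam_jar1":.04,"pot_a":.03,"cup":.03,"juice":.1,"muffin":.03,"scale":.04,"platter":.07,"dial_grip":.08,"zero_mark":.05,"needle_tip":.05,"basket_in":.006,"jam_plate":.006}
for cam in("top","scene"):
    c=read_camera(cam); cv2.imwrite(f"pics/{cam}0.png",c["image"]); print(cam,np.array(c["pose"]).round(3).tolist(),c["K"][0])
    for q,z in hs.items():
        try:
            for r in spotter.recognise(cam,q): 
                if r["confidence"]>.3: print(q,np.round(r["pixel"]),round(r["confidence"],2),at(c,r["pixel"],z))
        except Exception as e: print(q,e)
E
```

```text
pics
[-1.48178878e-04  1.83835843e-01  9.82956770e-01 -5.90787944e-04] [0.1986949  0.51262596 0.25569261] 0.9973983880691121
top [[0.016, -0.995, 0.094, 0.468], [-1.0, -0.018, -0.016, 0.019], [0.017, -0.094, -0.995, 1.304], [0.0, 0.0, 0.0, 1.0]] [400.43262474   0.         314.0133909 ]
jam_jar1 [438. 233.] 0.78 [ 0.4747 -0.396   0.04  ]
jam_jar1 [400. 227.] 0.75 [ 0.4936 -0.2755  0.04  ]
jam_jar1 [413. 264.] 0.74 [ 0.3779 -0.3141  0.04  ]
jam_jar1 [422. 206.] 0.5 [ 0.5606 -0.3434  0.04  ]
pot_a [336. 218.] 0.9 [ 0.519  -0.0716  0.03  ]
pot_a [293. 238.] 0.72 [0.4535 0.0626 0.03  ]
pot_a [331. 244.] 0.62 [ 0.4359 -0.057   0.03  ]
cup [311. 137.] 0.75 [0.7779 0.0107 0.03  ]
cup [417. 216.] 0.45 [ 0.5268 -0.3316  0.03  ]
juice [250. 139.] 0.83 [0.7524 0.1988 0.1   ]
muffin [382. 147.] 0.63 [ 0.7509 -0.2207  0.03  ]
scale [412. 242.] 0.85 [ 0.4448 -0.3117  0.04  ]
platter [419. 216.] 0.68 [ 0.526 -0.328  0.07 ]
dial_grip [413. 263.] 0.76 [ 0.3823 -0.3032  0.08  ]
dial_grip [212. 228.] 0.51 [0.4779 0.3088 0.08  ]
zero_mark [413. 262.] 0.8 [ 0.3836 -0.3133  0.05  ]
zero_mark [293. 238.] 0.
[... 749 characters left out ...]
 ]
pot_a [327. 186.] 0.67 [0.5382 0.0717 0.03  ]
cup [400. 248.] 0.58 [ 0.7952 -0.0052  0.03  ]
juice [420. 178.] 0.89 [0.7613 0.1719 0.1   ]
juice [182. 259.] 0.63 [ 0.3939 -0.3273  0.1   ]
muffin [340. 307.] 0.66 [ 0.7436 -0.2152  0.03  ]
scale [214. 282.] 0.74 [ 0.4645 -0.3189  0.04  ]
platter [222. 300.] 0.87 [ 0.5216 -0.3501  0.07  ]
dial_grip [186. 260.] 0.87 [ 0.3928 -0.3182  0.08  ]
zero_mark [183. 260.] 0.69 [ 0.3701 -0.315   0.05  ]
zero_mark [420. 179.] 0.61 [0.7537 0.2102 0.05  ]
needle_tip [347. 127.] 0.43 [0.4822 0.2879 0.05  ]
basket_in [347. 124.] 0.66 [0.4563 0.3394 0.006 ]
jam_plate [351. 236.] 0.96 [ 0.6678 -0.0223  0.006 ]
jam_plate [400. 246.] 0.66 [0.7922 0.0158 0.006 ]
```

Run:
```python
import cv2
a=cv2.imread("pics/top0.png"); cv2.imwrite("pics/top0c.png",cv2.resize(a[110:310,180:460],None,fx=2.85,fy=2.85,interpolation=cv2.INTER_CUBIC))
```

```text
(no output)
```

View pics/top0c.png

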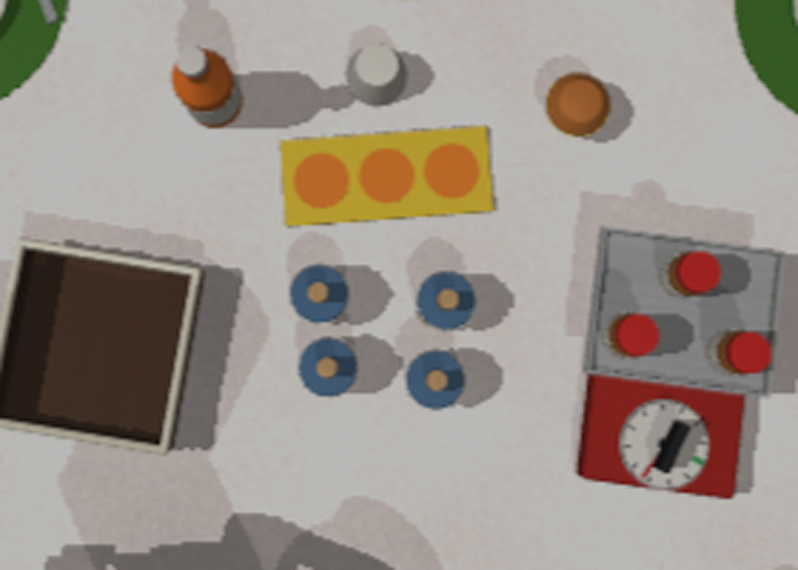

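View pics/scene0.png

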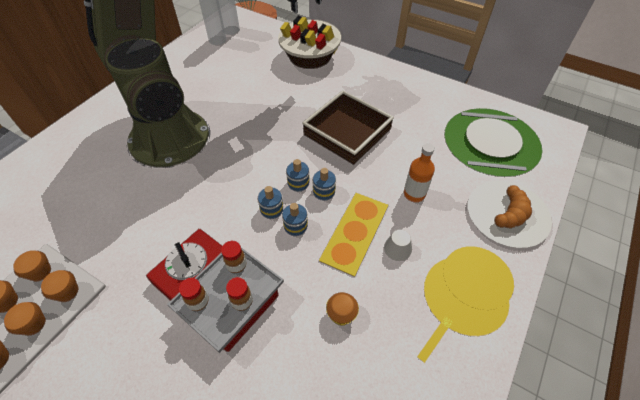

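The top crop shows three jars (lids at 698,272; 634,335; 744,353), four pots in a 2x2 group, the mat, basket left, and scale right with its dial towards the robot. The scene view agrees. I refine by colour and start swinging the tool over.

```bash
cat >> h.py <<'E'
def blobs(m,lo=10,hi=1e5):
    n,l,s,ce=cv2.connectedComponentsWithStats(m.astype(np.uint8)); return [(ce[i],s[i][4],l==i) for i in range(1,n) if lo<s[i][4]<hi]
def hsv(c): return [x.astype(int) for x in cv2.split(cv2.cvtColor(c["image"],cv2.COLOR_BGR2HSV))]
E
cat > m.py <<'E'
from h import *
c=read_camera("top"); H,S,V=hsv(c); im=c["image"].astype(int)
red=((H<5)|(H>174))&(S>200)&(V>90)
for ce,a,m in blobs(red,15): print("red",ce.round(1),a,"lid@",at(c,ce,.138))
for ce,a,m in blobs((H>95)&(H<125)&(S>80),40): print("blue",ce.round(1),a,at(c,ce,.045))
for ce,a,m in blobs((H>8)&(H<20)&(S>60)&(S<150)&(V>110),8,80): print("knob",ce.round(1),a,at(c,ce,.094))
for ce,a,m in blobs((H>22)&(H<30)&(S>120)|((H>8)&(H<20)&(S>150)&(V>160)),900):
    r=cv2.minAreaRect(np.argwhere(m)[:,::-1].astype(np.float32)); print("mat",at(c,r[0],.006),[at(c,p,.006)[:2].tolist() for p in cv2.boxPoints(r)])
for ce,a,m in blobs((H>3)&(H<20)&(S>60)&(V<90),900):
    r=cv2.minAreaRect(np.argwhere(m)[:,::-1].astype(np.float32)); print("bask",[at(c,p,.055)[:2].tolist() for p in cv2.boxPoints(r)],a)
for ce,a,m in blobs((H>45)&(H<80)&(S>80),2,200): print("green",ce,a,at(c,ce,.051))
roi=np.zeros_like(red); roi[245:290,390:435]=1
w=[b for b in blobs((S<40)&(V>150)&roi,100)]
for ce,a,m in w:
    p,r=cv2.minEnclosingCircle(np.argwhere(m)[:,::-1].astype(np.float32)); print("dial",p,r,at(c,p,.051))
E
python3 m.py
```

```text
red [424.5 205.2] 138 lid@ [ 0.5554 -0.3243  0.138 ]
red [403.9 226.8] 106 lid@ [ 0.4912 -0.2632  0.138 ]
red [442.4 233.5] 143 lid@ [ 0.4736 -0.3758  0.138 ]
blue [291.6 212.9] 232 [0.5308 0.0685 0.045 ]
blue [335.9 215.1] 231 [ 0.5262 -0.0711  0.045 ]
blue [294.7 238.5] 241 [0.4509 0.057  0.045 ]
blue [332.1 242.9] 238 [ 0.4393 -0.06    0.045 ]
knob [226.4  57.2] 23 [1.0115 0.2804 0.094 ]
knob [378.5 136.5] 14 [ 0.7688 -0.1965  0.094 ]
knob [291.1 212. ] 36 [0.5309 0.0681 0.094 ]
knob [336.9 214.5] 37 [ 0.5257 -0.0706  0.094 ]
knob [294.4 238.5] 34 [0.4516 0.0565 0.094 ]
knob [332.8 243. ] 39 [ 0.44   -0.0593  0.094 ]
knob [489.8 335. ] 9 [ 0.1766 -0.5276  0.094 ]
knob [518.8 334. ] 9 [ 0.1806 -0.6144  0.094 ]
knob [548.6 336. ] 9 [ 0.1758 -0.7033  0.094 ]
knob [520.  368.6] 11 [ 0.0814 -0.6148  0.094 ]
knob [549. 371.] 15 [ 0.0756 -0.7007  0.094 ]
mat [ 0.9766 -0.0458  0.006 ] [[1.07, 0.1237], [1.0782, -0.2136], [0.8841, -0.2138], [0.8769, 0.119]]
mat [ 0.6701 -0.0046  0.006 ] [[0.7084, 0.1186], [0.7308, -0.1196], [0.6319, -0.1275], [0.6101, 0.1091]]
bask [[1.1815, 1.0297], [1.7429, 0.935], [1.1767, -1.2108], [0.6454, -1.0324]] 8644
bask [[0.3933, 0.4162], [0.5748, 0.3945], [0.5473, 0.2102], [0.3661, 0.2344]] 3508
green [424.5        271.16666667] 6 [ 0.3566 -0.3478  0.051 ]
dial (411.7596740722656, 264.9254150390625) 14.353083610534668 [ 0.3752 -0.3082  0.051 ]
dial (412.0, 284.0) 22.561126708984375 [ 0.3169 -0.3086  0.051 ]
```

Request:
servo_tool(series=[[0, 0, -1, 1, 1], [0, 0, 0, 1, 1], [0, 0, 0, 1, 1], [0, 0, 0, 1, 1], [0, 0, 0, 1, 1], [0, 0, 0, 1, 1], [0, 0, 0, 1, 1], [0, 0, 0, 1, 1], [0, 0, 0, 1, 1], [0, 0, 0, 1, 1], [0, 0, 0, 1, 1], [0, 0, 0, 1, 1]])

```text
time_s: 2.35
position: [0.1988, 0.5128, 0.2763]
orientation: [0.0, 0.708, 0.706, -0.0]
wrist_force: [0.8, -0.4, -0.8]
opening: 0.998
grip_force: 0.0
```

Request:
servo_tool(series=[[-1, 0.375, 0, 0, 1], [-1, 0.375, 0, 0, 1], [-1, 0.375, 0, 0, 1], [-1, 0.375, 0, 0, 1], [-1, 0.375, 0, 0, 1], [-1, 0.375, 0, 0, 1], [-1, 0.375, 0, 0, 1], [-1, 0.375, 0, 0, 1], [-1, 0.375, 0, 0, 1], [-1, 0.375, 0, 0, 1], [-1, 0.375, 0, 0, 1], [-1, 0.375, 0, 0, 1], [-1, 0.375, 0, 0, 1], [-1, 0.375, 0, 0, 1], [-1, 0.375, 0, 0, 1], [-1, 0.375, 0, 0, 1], [-1, 0.375, 0, 0, 1], [-1, 0.375, 0, 0, 1], [-1, 0.375, 0, 0, 1], [-1, 0.375, 0, 0, 1]])

```text
time_s: 4.02
position: [0.3494, 0.1119, 0.2765]
orientation: [0.0, 0.707, 0.707, 0.0]
wrist_force: [-0.3, -0.9, 0.0]
opening: 0.997
grip_force: 0.0
```

Request:
servo_tool(series=[[-1, 0.375, 0, 0, 1], [-1, 0.375, 0, 0, 1], [-1, 0.375, 0, 0, 1], [-1, 0.375, 0, 0, 1], [-1, 0.375, 0, 0, 1], [-1, 0.375, 0, 0, 1], [-1, 0.375, 0, 0, 1], [-1, 0.375, 0, 0, 1], [-1, 0.375, 0, 0, 1], [-1, 0.375, 0, 0, 1], [-1, 0.375, 0, 0, 1], [-1, 0.375, 0, 0, 1], [-1, 0.375, 0, 0, 1], [-1, 0.375, 0, 0, 1], [-1, 0.375, 0, 0, 1], [-1, 0.375, 0, 0, 1], [-1, 0.375, 0, 0, 1], [-1, 0.375, 0, 0, 1], [-0.8, 0.3, 0, 0, 1], [0, 0, 0, 0, 1]])

```text
time_s: 5.68
position: [0.4909, -0.2651, 0.2757]
orientation: [-0.0, 0.707, 0.707, -0.0]
wrist_force: [-0.4, 0.3, -0.3]
opening: 1.0
grip_force: 0.0
```

Request:
servo_tool(series=[[0.1, 0, 1, 0, 1], [0, 0, 1, 0, 1], [0, 0, 1, 0, 1], [0, 0, 1, 0, 1], [0, 0, 1, 0, 1], [0, 0, 1, 0, 1], [0, 0, 1, 0, 1], [0, 0, 1, 0, 1], [0, 0, 0, 0, 1], [0, 0, 0, 0, 0], [0, 0, 0, 0, 0], [0, 0, 0, 0, 0], [0, 0, 0, 0, 0], [0, 0, 0, 0, 0], [0, 0, 0, 0, 0], [0, 0, 0, 0, 0]])

```text
time_s: 7.02
position: [0.4909, -0.261, 0.1168]
orientation: [0.001, 0.707, 0.707, 0.0]
wrist_force: [1.7, -0.1, 1.6]
opening: 0.531
grip_force: 61.6
```

Request:
servo_tool(series=[[0, 0, -1, 0, 0], [0, 0, -1, 0, 0], [0, 0, -1, 0, 0], [0, 0, -1, 0, 0], [0, 0, -1, 0, 0], [0.5, 0.25, 0, 0, 0], [1, 0.52, 0, 0, 0], [1, 0.52, 0, 0, 0], [1, 0.52, 0, 0, 0], [1, 0.52, 0, 0, 0], [1, 0.52, 0, 0, 0], [1, 0.52, 0, 0, 0], [1, 0.52, 0, 0, 0], [1, 0.52, 0, 0, 0], [1, 0.52, 0, 0, 0], [1, 0.52, 0, 0, 0], [1, 0.52, 0, 0, 0], [1, 0.52, 0, 0, 0], [1, 0.52, 0, 0, 0], [1, 0.52, 0, 0, 0]])

```text
time_s: 8.68
position: [0.6408, 0.0309, 0.2148]
orientation: [-0.001, 0.707, 0.708, -0.001]
wrist_force: [0.5, -0.2, -2.9]
opening: 0.533
grip_force: 62.2
```

Request:
servo_tool(series=[[1, 0.52, 0, 0, 0], [1, 0.52, 0, 0, 0], [0, 0, 0, 0, 0], [0, 0, 1, 0, 0], [0, 0, 1, 0, 0], [0, 0, 1, 0, 0], [0, 0, 1, 0, 0], [0, 0, 1, 0, 0], [0, 0, 1, 0, 0], [0, 0, 0.7, 0, 0], [0, 0, 0.5, 0, 0], [0, 0, 0, 0, 0], [0, 0, 0, 0, 0]])

```text
time_s: 9.77
position: [0.6616, 0.0694, 0.0723]
orientation: [-0.0, 0.707, 0.707, -0.0]
wrist_force: [-0.2, -0.4, -0.8]
opening: 0.533
grip_force: 62.2
```

Request:
servo_tool(series=[[0, 0, 0.3, 0, 0], [0, 0, 0.2, 0, 0], [0, 0, 0.1, 0, 0], [0, 0, 0, 0, 0]])

```text
time_s: 10.1
position: [0.662, 0.0694, 0.0619]
orientation: [0.0, 0.707, 0.707, 0.0]
wrist_force: [-6.5, 0.0, 10.4]
opening: 0.529
grip_force: 63.5
```

Request:
servo_tool(series=[[0, 0, 0, 0, 0.8], [0, 0, 0, 0, 0.8], [0, 0, 0, 0, 0.8], [0, 0, 0, 0, 0.8], [0, 0, -1, 0, 0.8], [0, 0, -1, 0, 0.8], [0, 0, -1, 0, 0.8], [0, 0, -1, 0, 0.8], [0, 0, -1, 0, 0.8], [0, 0, -1, 0, 0.8], [0, 0, -1, 0, 0.8], [0, 0, -1, 0, 0.8], [0, 0, 0, 0, 0.8]])

```text
time_s: 11.18
position: [0.6627, 0.0693, 0.2249]
orientation: [0.002, 0.707, 0.707, 0.002]
wrist_force: [0.2, 0.2, 0.4]
opening: 0.796
grip_force: 0.0
```

Request:
servo_tool(series=[[-0.98, -0.27, 0, 0, 1], [-0.98, -0.27, 0, 0, 1], [-0.98, -0.27, 0, 0, 1], [-0.98, -0.27, 0, 0, 1], [-0.98, -0.27, 0, 0, 1], [-0.98, -0.27, 0, 0, 1], [-0.98, -0.27, 0, 0, 1], [-0.98, -0.27, 0, 0, 1], [-0.98, -0.27, 0, 0, 1], [-0.98, -0.27, 0, 0, 1], [-0.98, -0.27, 0, 0, 1], [-0.98, -0.27, 0, 0, 1], [-0.98, -0.27, 0, 0, 1], [-0.98, -0.27, 0, 0, 1], [-0.98, -0.27, 0, 0, 1], [-0.98, -0.27, 0, 0, 1], [-0.98, -0.27, 0, 0, 1], [-0.98, -0.27, 0, 0, 1], [-0.98, -0.27, 0, 0, 1], [-0.98, -0.27, 0, 0, 1]])

```text
time_s: 12.85
position: [0.5536, -0.3238, 0.2198]
orientation: [-0.0, 0.707, 0.707, -0.0]
wrist_force: [0.8, -0.4, 0.6]
opening: 0.999
grip_force: 0.0
```

Request:
servo_tool(series=[[0, 0, 0, 0, 1], [0, 0, 0, 0, 1]])

```text
time_s: 13.02
position: [0.5536, -0.3235, 0.2197]
orientation: [-0.0, 0.707, 0.707, -0.0]
wrist_force: [-0.1, 0.6, 0.3]
opening: 0.996
grip_force: 0.0
```

```bash
python3 m.py | egrep "red|blue|knob.*0.0[0-9]*  |green"
```

```text
red [291.1 166.3] 17 lid@ [0.6633 0.069  0.138 ]
red [422.5 203.7] 58 lid@ [ 0.5598 -0.3183  0.138 ]
blue [291.5 212.9] 231 [0.5308 0.0686 0.045 ]
blue [335.9 215.1] 230 [ 0.5261 -0.071   0.045 ]
blue [294.8 238.6] 239 [0.4508 0.0568 0.045 ]
blue [332.  242.9] 237 [ 0.4392 -0.0599  0.045 ]
knob [336.8 214.5] 36 [ 0.5258 -0.0704  0.094 ]
knob [332.9 242.9] 39 [ 0.4404 -0.0594  0.094 ]
```

Request:
servo_tool(series=[[0, 0.1, 1, 0, 1], [0, 0, 1, 0, 1], [0, 0, 1, 0, 1], [0, 0, 1, 0, 1], [0, 0, 1, 0, 1], [0, 0, 0, 0, 1], [0, 0, 0, 0, 0], [0, 0, 0, 0, 0], [0, 0, 0, 0, 0], [0, 0, 0, 0, 0], [0, 0, 0, 0, 0], [0, 0, 0, 0, 0], [0, 0, 0, 0, 0]])

```text
time_s: 14.15
position: [0.5564, -0.3229, 0.1209]
orientation: [0.001, 0.707, 0.707, 0.0]
wrist_force: [2.1, 0.1, 1.9]
opening: 0.531
grip_force: 61.1
```

Request:
servo_tool(series=[[0, 0, -1, 0, 0], [0, 0, -1, 0, 0], [0, 0, -1, 0, 0], [0, 0, -1, 0, 0], [0, 0, -1, 0, 0], [1, 0.34, 0, 0, 0], [1, 0.34, 0, 0, 0], [1, 0.34, 0, 0, 0], [1, 0.34, 0, 0, 0], [1, 0.34, 0, 0, 0], [1, 0.34, 0, 0, 0], [1, 0.34, 0, 0, 0], [1, 0.34, 0, 0, 0], [1, 0.34, 0, 0, 0], [1, 0.34, 0, 0, 0], [1, 0.34, 0, 0, 0], [1, 0.34, 0, 0, 0], [1, 0.34, 0, 0, 0], [1, 0.34, 0, 0, 0], [1, 0.34, 0, 0, 0]])

```text
time_s: 15.82
position: [0.6577, -0.0218, 0.2198]
orientation: [-0.0, 0.707, 0.707, -0.0]
wrist_force: [0.5, -0.3, -1.0]
opening: 0.535
grip_force: 62.0
```

Request:
servo_tool(series=[[0.9, 0.3, 0, 0, 0], [0, 0, 0, 0, 0], [0, 0, 1, 0, 0], [0, 0, 1, 0, 0], [0, 0, 1, 0, 0], [0, 0, 1, 0, 0], [0, 0, 1, 0, 0], [0, 0, 1, 0, 0], [0, 0, 1, 0, 0], [0, 0, 0.3, 0, 0], [0, 0, 0, 0, 0], [0, 0, 0, 0, 0]])

```text
time_s: 16.82
position: [0.6639, -0.005, 0.075]
orientation: [0.0, 0.707, 0.707, 0.0]
wrist_force: [-0.1, -0.1, -1.8]
opening: 0.533
grip_force: 62.0
```

Request:
servo_tool(series=[[0, 0, 0.4, 0, 0], [0, 0, 0.2, 0, 0], [0, 0, 0.05, 0, 0], [0, 0, 0, 0, 0], [0, 0, 0, 0, 0.8], [0, 0, 0, 0, 0.8], [0, 0, 0, 0, 0.8], [0, 0, 0, 0, 0.8], [0, 0, -1, 0, 0.8], [0, 0, -1, 0, 0.8], [0, 0, -1, 0, 0.8], [0, 0, -1, 0, 0.8], [0, 0, -1, 0, 0.8], [0, 0, -1, 0, 0.8], [0, 0, -1, 0, 0.8], [0, 0, -1, 0, 0.8], [0, 0, 0, 0, 0.8]])

```text
time_s: 18.23
position: [0.6648, -0.0048, 0.2258]
orientation: [0.002, 0.707, 0.707, 0.002]
wrist_force: [0.8, 0.2, 1.0]
opening: 0.8
grip_force: 0.0
```

Request:
servo_tool(series=[[-0.98, -0.5, 0, 0, 1], [-0.98, -0.5, 0, 0, 1], [-0.98, -0.5, 0, 0, 1], [-0.98, -0.5, 0, 0, 1], [-0.98, -0.5, 0, 0, 1], [-0.98, -0.5, 0, 0, 1], [-0.98, -0.5, 0, 0, 1], [-0.98, -0.5, 0, 0, 1], [-0.98, -0.5, 0, 0, 1], [-0.98, -0.5, 0, 0, 1], [-0.98, -0.5, 0, 0, 1], [-0.98, -0.5, 0, 0, 1], [-0.98, -0.5, 0, 0, 1], [-0.98, -0.5, 0, 0, 1], [-0.98, -0.5, 0, 0, 1], [-0.98, -0.5, 0, 0, 1], [-0.98, -0.5, 0, 0, 1], [-0.98, -0.5, 0, 0, 1], [-0.9, -0.5, 0, 0, 1], [0, 0, 0, 0, 1]])

```text
time_s: 19.9
position: [0.4723, -0.3783, 0.2207]
orientation: [-0.0, 0.708, 0.706, -0.0]
wrist_force: [-0.8, 0.6, 0.1]
opening: 0.998
grip_force: 0.0
```

Request:
servo_tool(series=[[0.1, 0.05, 1, 0, 1], [0, 0, 1, 0, 1], [0, 0, 1, 0, 1], [0, 0, 1, 0, 1], [0, 0, 0.95, 0, 1], [0, 0, 0, 0, 1], [0, 0, 0, 0, 0], [0, 0, 0, 0, 0], [0, 0, 0, 0, 0], [0, 0, 0, 0, 0], [0, 0, 0, 0, 0], [0, 0, 0, 0, 0], [0, 0, 0, 0, 0]])

```text
time_s: 20.98
position: [0.4754, -0.3739, 0.1229]
orientation: [0.001, 0.707, 0.707, 0.0]
wrist_force: [2.2, -1.0, 1.3]
opening: 0.528
grip_force: 61.0
```

Request:
servo_tool(series=[[0, 0, -1, 0, 0], [0, 0, -1, 0, 0], [0, 0, -1, 0, 0], [0, 0, -1, 0, 0], [0, 0, -1, 0, 0], [0.99, 0.66, 0, 0, 0], [0.99, 0.66, 0, 0, 0], [0.99, 0.66, 0, 0, 0], [0.99, 0.66, 0, 0, 0], [0.99, 0.66, 0, 0, 0], [0.99, 0.66, 0, 0, 0], [0.99, 0.66, 0, 0, 0], [0.99, 0.66, 0, 0, 0], [0.99, 0.66, 0, 0, 0], [0.99, 0.66, 0, 0, 0], [0.99, 0.66, 0, 0, 0], [0.99, 0.66, 0, 0, 0], [0.99, 0.66, 0, 0, 0], [0.99, 0.66, 0, 0, 0], [0.99, 0.66, 0, 0, 0]])

```text
time_s: 22.65
position: [0.673, -0.0754, 0.2217]
orientation: [-0.001, 0.707, 0.707, -0.0]
wrist_force: [-0.5, -0.4, -1.7]
opening: 0.528
grip_force: 61.9
```

Request:
servo_tool(series=[[0, 0, 0, 0, 0], [0, 0, 0, 0, 0], [0, 0, 1, 0, 0], [0, 0, 1, 0, 0], [0, 0, 1, 0, 0], [0, 0, 1, 0, 0], [0, 0, 1, 0, 0], [0, 0, 1, 0, 0], [0, 0, 1, 0, 0], [0, 0, 0.3, 0, 0], [0, 0, 0, 0, 0], [0, 0, 0, 0, 0]])

```text
time_s: 23.65
position: [0.6728, -0.0771, 0.0771]
orientation: [0.0, 0.707, 0.707, 0.0]
wrist_force: [0.5, -0.6, -1.7]
opening: 0.528
grip_force: 62.0
```

Request:
servo_tool(series=[[0, 0, 0.4, 0, 0], [0, 0, 0.3, 0, 0], [0, 0, 0.08, 0, 0], [0, 0, 0, 0, 0], [0, 0, 0, 0, 0.8], [0, 0, 0, 0, 0.8], [0, 0, 0, 0, 0.8], [0, 0, 0, 0, 0.8], [0, 0, -1, 0, 0.8], [0, 0, -1, 0, 0.8], [0, 0, -1, 0, 0.8], [0, 0, -1, 0, 0.8], [0, 0, -1, 0, 0.8], [0, 0, -1, 0, 0.8], [0, 0, -1, 0, 0.8], [0, -1, -1, 0, 0.8], [0, -1, 0, 0, 0.8], [0, -1, 0, 0, 0.8], [0, -1, 0, 0, 0.8], [0, -1, 0, 0, 0.8]])

```text
time_s: 25.32
position: [0.5717, -0.0766, 0.2206]
orientation: [0.0, 0.707, 0.707, 0.0]
wrist_force: [0.8, 0.2, 0.4]
opening: 0.801
grip_force: 0.0
```

```bash
python3 - <<'E'
from h import *
c=read_camera("top"); a=c["image"]; cv2.imwrite("pics/t1.png",a)
d=cv2.resize(a[240:300,380:450],None,fx=8,fy=8,interpolation=cv2.INTER_CUBIC)
e=cv2.resize(a[150:258,270:370],None,fx=2.4,fy=4.444/1,interpolation=cv2.INTER_CUBIC)
cv2.imwrite("pics/dial1.png",np.hstack([d,cv2.resize(e,(240,480))]))
im=a.astype(int);H,S,V=hsv(c)
roi=np.zeros(H.shape,bool); roi[248:285,395:432]=1
for n,m in(("bar",(V<70)&roi),("face",(S<60)&(V>130)&roi),("housing",((H<5)|(H>174))&(S>180)&(V>60)&(np.indices(H.shape)[0]>235)&(np.indices(H.shape)[0]<295)&(np.indices(H.shape)[1]>380)&(np.indices(H.shape)[1]<450))):
    for ce,ar,mm in blobs(m,30):
        r=cv2.minAreaRect(np.argwhere(mm)[:,::-1].astype(np.float32)); z={"bar":.092,"face":.051,"housing":.045}[n]
        print(n,ce.round(1),ar,r,at(c,ce,z),[at(c,p,z)[:2].tolist() for p in cv2.boxPoints(r)])
E
python3 m.py | egrep "red|green|dial"
```

```text
bar [415.1 266.1] 108 ((414.7474365234375, 265.94329833984375), (6.599750518798828, 17.971628189086914), 23.96249008178711) [ 0.3749 -0.3077  0.092 ] [[0.3547, -0.2863], [0.4038, -0.3086], [0.3961, -0.3268], [0.347, -0.3044]]
face [406.9 269.1] 474 ((411.0, 267.5), (32.0, 33.0), 0.0) [ 0.3623 -0.2929  0.051 ] [[0.3162, -0.2558], [0.4173, -0.2561], [0.4188, -0.3562], [0.3175, -0.3552]]
housing [410.1 260.9] 1065 ((411.3052978515625, 262.9280090332031), (54.72085189819336, 35.4447021484375), 7.765166282653809) [ 0.387  -0.3047  0.045 ] [[0.3369, -0.216], [0.4456, -0.231], [0.4253, -0.4016], [0.3167, -0.3852]]
red [340.7 163.5] 36 lid@ [ 0.6743 -0.077   0.138 ]
green [424.8 271.2] 5 [ 0.3565 -0.3487  0.051 ]
dial (408.5, 274.1052551269531) 23.750959396362305 [ 0.3469 -0.2979  0.051 ]
```

View pics/dial1.png

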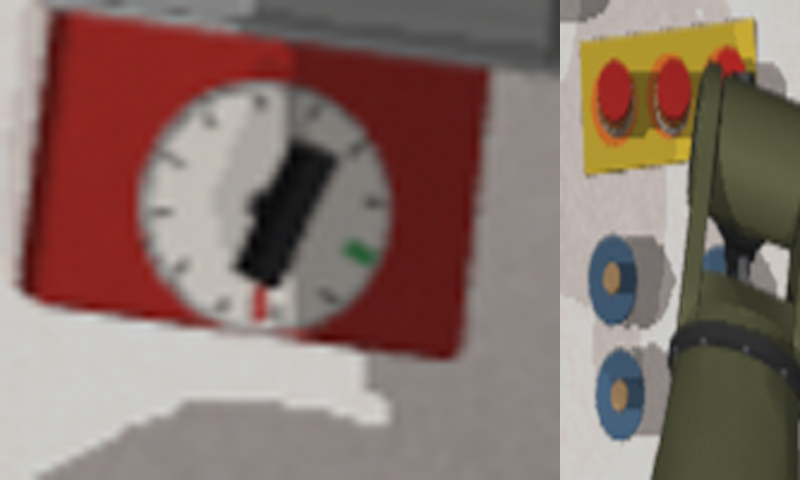

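The jars stand on the mat. The dial's green mark is at crop (360,252) and the needle at (260,300), with the dial centre at (265,205). I move above the dial, aligned to the bar.

Request:
servo_tool(series=[[-0.97, -0.82, 0, 0, 0.8], [-0.97, -0.82, 0, 0, 0.8], [-0.97, -0.82, 0, 0, 0.8], [-0.97, -0.82, 0, 0, 0.8], [-0.97, -0.82, 0, 0, 0.8], [-0.97, -0.82, 0, 0, 0.8], [-0.97, -0.82, 0, 0, 0.8], [-0.97, -0.82, 0, 0, 0.8], [-0.97, -0.82, 0, 0, 0.8], [-0.97, -0.82, 0, 0, 0.8], [-0.97, -0.82, 0, 0, 0.8], [-0.97, -0.82, 0, 0, 0.8], [0, 0, 0, 0, 0.6]])

```text
time_s: 26.5
position: [0.3746, -0.3123, 0.2208]
orientation: [0.0, 0.708, 0.707, -0.0]
wrist_force: [0.6, 0.3, -0.4]
opening: 0.676
grip_force: 0.0
```

Request:
servo_tool(series=[[0, 0, 0, -1, 0.6], [0, 0, 0, -1, 0.6], [0, 0, 0, -1, 0.6], [0, 0, 0, -1, 0.6], [0, 0, 0, -1, 0.6], [0, 0, 0, -1, 0.6], [0, 0, 0, -1, 0.6], [0, 0, 0, -1, 0.6], [0, 0, 0, -1, 0.6], [0, 0, 0, -1, 0.6], [0, 0, 0, -1, 0.6], [0, 0, 0, -0.45, 0.6], [0, 0, 0, 0, 0.6]])

```text
time_s: 27.58
position: [0.3768, -0.3096, 0.2207]
orientation: [0.0, 0.21, 0.978, -0.0]
wrist_force: [0.0, -1.3, -0.2]
opening: 0.602
grip_force: 0.0
```

```bash
cat >> h.py <<'E'
from scipy.spatial.transform import Rotation as Ro
def wcam():
    o=bot.get_obs(); q=o["orientation"]; T=np.eye(4); T[:3,:3]=Ro.from_quat([q[1],q[2],q[3],q[0]]).as_matrix(); T[:3,3]=o["position"]
    c=read_camera("wrist"); c["pose"]=T@np.array(c["tool_from_camera"]); return c
def wat(c,px,z):
    K=c["K"]; x=(px[0]-K[0][2])/K[0][0]; y=(px[1]-K[1][2])/K[1][1]; t=np.hypot(x,y)
    d=np.array([x/t*np.sin(t),y/t*np.sin(t),np.cos(t)]); T=c["pose"]; d=T[:3,:3]@d; o=T[:3,3]; return (o+d*(z-o[2])/d[2]).round(4)
E
python3 - <<'E'
from h import *
c=wcam(); print(bot.get_obs()["position"],c["pose"].round(3).tolist(),c["K"]); cv2.imwrite("pics/w1.png",c["image"]); np.save("w1.npy",dict(c),allow_pickle=True)
E
```

```text
[ 0.37674588 -0.30959951  0.22069983] [[0.409, 0.88, 0.242, 0.317], [0.912, -0.395, -0.107, -0.283], [0.001, 0.264, -0.964, 0.339], [0.0, 0.0, 0.0, 1.0]] [[309.70691629   0.         323.0313403 ]
 [  0.         309.70691629 195.94112581]
 [  0.           0.           1.        ]]
```

View pics/w1.png

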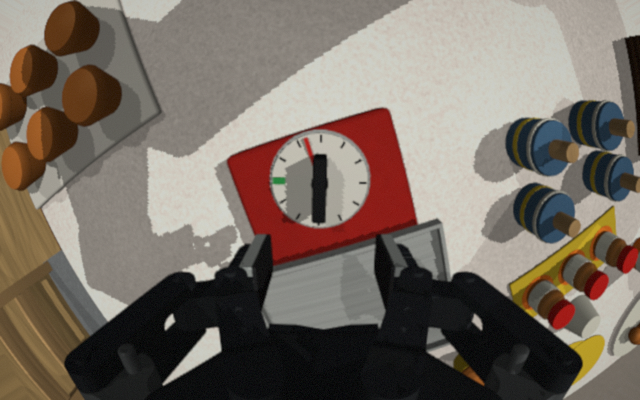

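The wrist view shows the bar at (320,187) lined up with the jaws, the green mark at (278,181) and the red needle at about (308,148).

```bash
cat > dial.py <<'E'
from h import *
import sys
c=wcam() if len(sys.argv)<2 else np.load("w1.npy",allow_pickle=True).item()
H,S,V=hsv(c); 
def w(px,z): return wat(c,px,z)
yy,xx=np.indices(H.shape)
g=max(blobs((H>45)&(H<85)&(S>90)&(V>60),8,300),key=lambda b:b[1]); G=w(g[0],.051)
h=[b for b in blobs(((H<5)|(H>174))&(S>150)&(V>60),1500)]; h=max(h,key=lambda b:b[1])
ct,_=cv2.findContours(h[2].astype(np.uint8),cv2.RETR_CCOMP,cv2.CHAIN_APPROX_NONE)
hull=cv2.convexHull(np.vstack(ct)); face=np.zeros(H.shape,np.uint8); cv2.fillPoly(face,[hull],1); face=(face>0)&~h[2]
f=max(blobs(face,500),key=lambda b:b[1]); P=np.argwhere(f[2])[:,::-1]
W=np.array([w(p,.051)[:2] for p in P],np.float32); C,r=cv2.minEnclosingCircle(W); print("face C",C,r)
b=max(blobs(f[2]&(V<60),60),key=lambda b:b[1]); B=np.array([w(p,.09)[:2] for p in np.argwhere(b[2])[:,::-1]]); u=np.linalg.svd(B-B.mean(0))[2][0]
print("bar",B.mean(0).round(4),"dir",np.arctan2(u[1],u[0]))
fill=cv2.erode(cv2.morphologyEx(f[2].astype(np.uint8),cv2.MORPH_CLOSE,np.ones((9,9))),np.ones((3,3)))
hp=np.zeros(H.shape,np.uint8); cv2.fillPoly(hp,[cv2.convexHull(P.astype(np.int32))],1); hp=cv2.erode(hp,np.ones((5,5)))
n=blobs(((H<8)|(H>172))&(S>100)&(V>90)&(hp>0),5)
A=lambda p:np.arctan2(p[1]-C[1],p[0]-C[0])
print("green",G,"ang",A(G),np.hypot(*(G[:2]-C)))
for q in n:
    N=np.array([w(p,.053)[:2] for p in np.argwhere(q[2])[:,::-1]]); d=N.mean(0); v=np.linalg.svd(N-d)[2][0]; print("needle",q[1],d,"ang",A(d),"line",np.arctan2(v[1],v[0]),"max r",np.hypot(*(N-C).T).max())
R=cv2.minAreaRect(np.array([w(p[0],.045)[:2] for p in hull],np.float32)*1000); print("housing",R)
E
python3 dial.py 1
```

```text
face C (0.37234047055244446, -0.3113958537578583) 0.0499921552836895
bar [ 0.3716 -0.3107] dir -0.44850621790130724
green [ 0.3573 -0.3471  0.051 ] ang -1.9694887613504086 0.0387427646576647
needle 100 [ 0.340945 -0.308011] ang 3.0341940534902596 line -0.1364300261322982 max r 0.04180416394126869
housing ((386.2348937988281, -312.6950378417969), (164.87693786621094, 124.42607116699219), 83.16893005371094)
```

Request:
servo_tool(series=[[0.1, -0.1, 1, 0, 0.5], [0, 0, 1, 0, 0.5], [0, 0, 1, 0, 0.5], [0, 0, 1, 0, 0.5], [0, 0, 1, 0, 0.5], [0, 0, 1, 0, 0.5], [0, 0, 0.5, 0, 0.5], [0, 0, 0.1, 0, 0.5], [0, 0, 0, 0, 0.5], [0, 0, 0, 0, 0], [0, 0, 0, 0, 0], [0, 0, 0, 0, 0], [0, 0, 0, 0, 0], [0, 0, 0, 0, 0], [0, 0, 0, 0, 0], [0, 0, 0, 0, 0], [0, 0, 0, 0, 0]])

```text
time_s: 29.05
position: [0.3738, -0.3118, 0.0901]
orientation: [0.001, 0.211, 0.977, -0.001]
wrist_force: [-4.1, -6.3, 5.0]
opening: 0.129
grip_force: 70.4
```

Request:
servo_tool(series=[[0, 0, 0, 0.5, 0], [0, 0, 0, 1, 0], [0, 0, 0, 1, 0], [0, 0, 0, 1, 0], [0, 0, 0, 1, 0], [0, 0, 0, 1, 0], [0, 0, 0, 1, 0], [0, 0, 0, 1, 0], [0, 0, 0, 1, 0], [0, 0, 0, 1, 0], [0, 0, 0, 1, 0], [0, 0, 0, 1, 0], [0, 0, 0, 1, 0], [0, 0, 0, 0.2, 0], [0, 0, 0, 0, 0], [0, 0, 0, 0, 0], [0, 0, 0, 0, 0]])

```text
time_s: 30.47
position: [0.3731, -0.3123, 0.0901]
orientation: [0.001, 0.75, 0.662, -0.001]
wrist_force: [-11.2, -11.1, 6.2]
opening: 0.127
grip_force: 70.7
```

Request:
servo_tool(series=[[0, 0, 0, 0, 0.4], [0, 0, 0, 0, 0.4], [0, 0, 0, 0, 0.4], [0, 0, 0, 0, 0.4], [0, 0, 0, 0, 0.4], [0, 0, -1, 0, 0.4], [0, 0, -1, 0, 0.4], [0, 0, -1, 0, 0.4], [0, 0, -1, 0, 0.4], [0, 0, -1, 0, 0.4], [0, 0, -1, 0, 0.4], [0, 0, -0.5, 0, 0.4], [0, 0, 0, 0, 0.4], [0, 0, 0, 0, 0.4]])

```text
time_s: 31.63
position: [0.3735, -0.3105, 0.2182]
orientation: [-0.0, 0.75, 0.662, 0.0]
wrist_force: [-0.2, 0.0, -0.2]
opening: 0.4
grip_force: 0.0
```

```bash
python3 dial.py
python3 - <<'E'
from h import *
c=wcam(); cv2.imwrite("pics/w2.png",cv2.resize(c["image"][90:290,200:440],None,fx=3,fy=3,interpolation=cv2.INTER_CUBIC))
E
```

```text
Traceback (most recent call last):
  File "dial.py", line 7, in <module>
    g=max(blobs((H>45)&(H<85)&(S>90)&(V>60),8,300),key=lambda b:b[1]); G=w(g[0],.051)
ValueError: max() iterable argument is empty
```

View pics/w2.png

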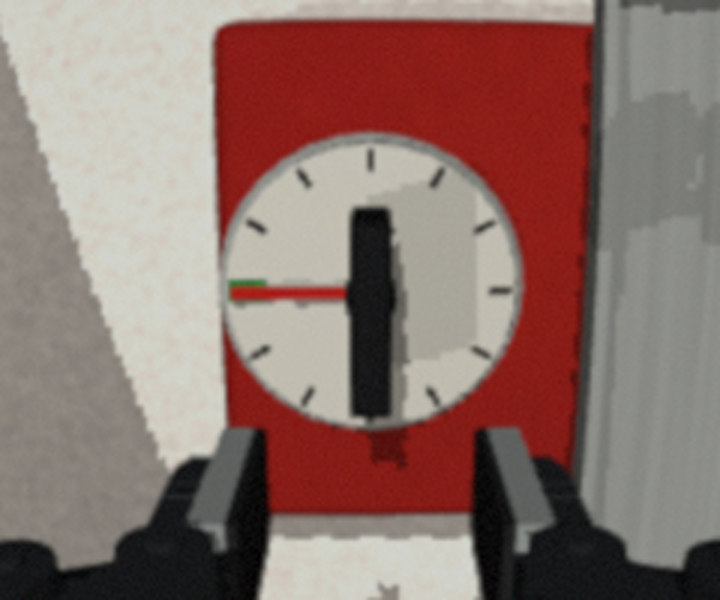

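The needle (230–350, 293) almost covers the green mark, with a sliver showing at (247,284). I quantify the offset.

Run:
```python
from h import *
c0=np.load("w1.npy",allow_pickle=True).item()
def grn(c,box):
    im=c["image"].astype(int); m=(im[...,1]-np.maximum(im[...,0],im[...,2])>12); z=np.zeros_like(m); z[box[1]:box[3],box[0]:box[2]]=1
    return np.array([wat(c,p,.051)[:2] for p in np.argwhere(m&z)[:,::-1]])
G=grn(c0,(265,170,295,195)); d=G-G.mean(0); print("green1",len(G),G.mean(0),np.sqrt(12*np.linalg.eigvalsh(np.cov(d.T))))
c=wcam(); G=grn(c,(268,178,300,195)); im=c["image"].astype(int)
m=(im[...,2]-np.maximum(im[...,1],im[...,0])>50); z=np.zeros_like(m); z[180:195,279:312]=1
N=np.array([wat(c,p,.053)[:2] for p in np.argwhere(m&z)[:,::-1]])
a=-.122; e=np.array([-np.sin(a),np.cos(a)]); 
print("green2",len(G),(G@e).min(),(G@e).max(),"needle",len(N),(N@e).min(),(N@e).max(),(N@e).mean(), "C.e",np.array([.3735,-.311])@e)
print((G@e).round(4), )
v=np.linalg.svd(N-N.mean(0))[2][0]; print("needle ang",np.arctan2(v[1],v[0]))
print(im[178:196,285].tolist())
```

```text
green1 109 [ 0.35733119 -0.34708257] [0.00766688 0.01335216]
green2 27 -0.2625100538190047 -0.26054468374761414 needle 132 -0.26605049205412945 -0.26300555960690375 -0.26453470476138713 C.e -0.2632343597265071
[-0.2606 -0.2606 -0.2606 -0.2605 -0.2606 -0.2606 -0.2606 -0.2606 -0.2606
 -0.2606 -0.2606 -0.2606 -0.2606 -0.2615 -0.2616 -0.2616 -0.2615 -0.2615
 -0.2615 -0.2616 -0.2616 -0.2616 -0.2616 -0.2615 -0.2616 -0.2616 -0.2625]
needle ang -0.12431581264527676
[[176, 189, 192], [178, 190, 193], [178, 190, 193], [179, 191, 194], [163, 178, 176], [111, 143, 111], [66, 117, 73], [44, 88, 120], [28, 46, 159], [21, 26, 169], [26, 31, 168], [36, 50, 141], [82, 99, 119], [139, 154, 150], [173, 184, 187], [178, 189, 194], [177, 189, 193], [178, 190, 195]]
```

The needle lies over the mark: the offset is under 2 mm, and bar and needle agree in angle to 0.001 rad. Next the pots.

```bash
python3 m.py | egrep "blue|knob.* -?0.[01][0-9]*  |bask"
```

```text
blue [291.6 212.9] 232 [0.5308 0.0685 0.045 ]
blue [335.9 215.1] 231 [ 0.5262 -0.0711  0.045 ]
blue [294.8 238.6] 239 [0.4508 0.0568 0.045 ]
blue [332.1 242.9] 239 [ 0.4393 -0.06    0.045 ]
knob [336.8 214.6] 35 [ 0.5256 -0.0702  0.094 ]
knob [332.9 242.9] 38 [ 0.4401 -0.0595  0.094 ]
bask [[1.1815, 1.0297], [1.7364, 0.9369], [1.1741, -1.2082], [0.6487, -1.0326]] 8583
bask [[0.3933, 0.4162], [0.5753, 0.3945], [0.5478, 0.2101], [0.3661, 0.2344]] 3508
```

Request:
servo_tool(series=[[0, 0, 0, -1, 0.6], [0, 0, 0, -0.245, 0.6], [0, 0, 0, 0, 0.6], [1, 0.26, 0, 0, 0.6], [1, 0.26, 0, 0, 0.6], [1, 0.26, 0, 0, 0.6], [1, 0.26, 0, 0, 0.6], [1, 0.26, 0, 0, 0.6], [1, 0.26, 0, 0, 0.6], [1, 0.26, 0, 0, 0.6], [1, 0.26, 0, 0, 0.6], [1, 0.26, 0, 0, 0.6], [1, 0.26, 0, 0, 0.6], [1, 0.26, 0, 0, 0.6], [0.9, 0.26, 0, 0, 0.6], [0.6, 0.2, 0, 0, 0.6], [0, 0, 0, 0, 0.6], [0, 0, 0, 0, 0.6]])

```text
time_s: 33.33
position: [0.4398, -0.0604, 0.2185]
orientation: [-0.0, 0.707, 0.707, -0.0]
wrist_force: [-0.1, -0.1, 0.6]
opening: 0.597
grip_force: 0.0
```

Request:
servo_tool(series=[[0, 0, 1, 0, 0.6], [0, 0, 1, 0, 0.6], [0, 0, 1, 0, 0.6], [0, 0, 1, 0, 0.6], [0, 0, 1, 0, 0.6], [0, 0, 0.8, 0, 0.6], [0, 0, 0.4, 0, 0.6], [0, 0, 0.15, 0, 0.6], [0, 0, 0, 0, 0.6], [0, 0, 0, 0, 0], [0, 0, 0, 0, 0], [0, 0, 0, 0, 0], [0, 0, 0, 0, 0], [0, 0, 0, 0, 0], [0, 0, 0, 0, 0], [0, 0, 0, 0, 0]])

```text
time_s: 34.67
position: [0.4399, -0.0606, 0.0918]
orientation: [0.0, 0.707, 0.707, 0.0]
wrist_force: [0.6, -0.4, -0.3]
opening: -0.002
grip_force: 0.0
```

Request:
servo_tool(series=[[0, 0, -1, 0, 0], [0, 0, -1, 0, 0], [0, 0, -1, 0, 0], [0, 0, -1, 0, 0], [0, 0, -1, 0, 0], [0, 0, -1, 0, 0], [0, 0, 0, 0, 0], [0, 0, 0, 0, 0], [0, 0, 0, 0, 0]])

```text
time_s: 35.42
position: [0.4395, -0.0605, 0.211]
orientation: [-0.0, 0.707, 0.707, -0.0]
wrist_force: [0.6, 0.4, -1.2]
opening: 0.002
grip_force: 0.0
```

```bash
cat > weigh.py <<'E'
from h import *
f=[]
for i in range(10): read_camera("top"); f.append(bot.get_obs()["wrist_force"][2])
print(np.mean(f).round(2),np.std(f).round(2),np.round(f,1))
E
python3 weigh.py
```

```text
0.13 0.39 [-0.2  0.4 -0.5 -0.2  0.2  0.8 -0.2  0.7  0.3  0.1]
```

The jaws closed on nothing, so that pot has probably been knocked. I look again.

```bash
python3 m.py | egrep "blue|knob.* -?0.[01][0-9]*  "
python3 - <<'E'
from h import *
a=read_camera("top")["image"]; b=read_camera("scene"); print([(np.round(r["pixel"]),round(r["confidence"],2),at(b,r["pixel"],.045)) for r in spotter.recognise("scene","pot_a")])
cv2.imwrite("pics/t2.png",np.vstack([cv2.resize(a[150:290,250:400],(600,300)),cv2.resize(b["image"][120:270,200:500],(600,300))]))
E
```

```text
blue [291.6 212.9] 232 [0.5308 0.0685 0.045 ]
blue [335.7 214.1] 202 [ 0.5295 -0.0704  0.045 ]
blue [294.8 238.6] 240 [0.4507 0.0567 0.045 ]
blue [311.9 244.9] 107 [0.432  0.0029 0.045 ]
knob [379.5 136.6] 16 [ 0.7687 -0.1996  0.094 ]
knob [291.1 212.1] 35 [0.5307 0.068  0.094 ]
knob [337.  214.5] 38 [ 0.5258 -0.0709  0.094 ]
knob [518.9 333.8] 12 [ 0.181  -0.6148  0.094 ]
[(array([328., 184.]), 0.65, array([0.5442, 0.0676, 0.045 ])), (array([295., 220.]), 0.6, array([ 0.5327, -0.0789,  0.045 ])), (array([300., 174.]), 0.56, array([0.4582, 0.0584, 0.045 ]))]
```

View pics/t2.png

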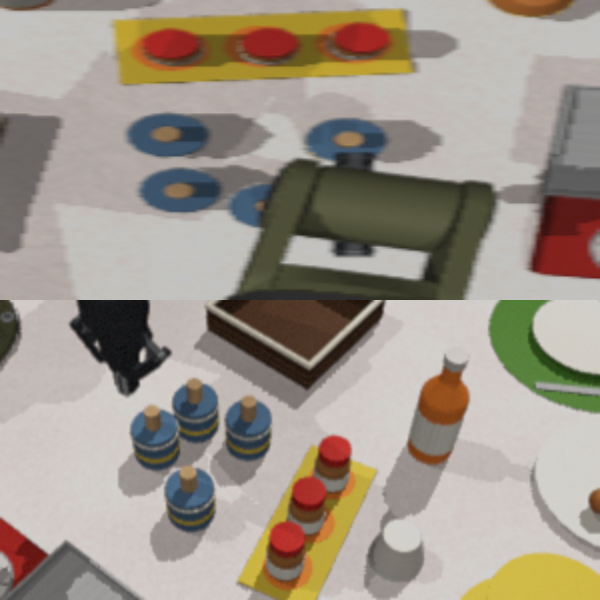

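P4 was knocked aside to about (0.43, -0.01) and stands upright. I take the pot at (0.526, -0.071) first.

Request:
servo_tool(series=[[-0.1, 0.86, 0, 0, 0.6], [-0.1, 0.86, 0, 0, 0.6], [-0.1, 0.86, 0, 0, 0.6], [-0.1, 0.86, 0, 0, 0.6], [-0.1, 0.86, 0, 0, 0.6], [0, 0, 0, 0, 0.6], [0, 0, 0.5, 0, 0.6], [0, 0, 1, 0, 0.6], [0, 0, 1, 0, 0.6], [0, 0, 1, 0, 0.6], [0, 0, 1, 0, 0.6], [0, 0, 0.8, 0, 0.6], [0, 0, 0.4, 0, 0.6], [0, 0, 0.15, 0, 0.6], [0, 0, 0, 0, 0.6]])

```text
time_s: 37.37
position: [0.5254, -0.0705, 0.0944]
orientation: [-0.0, 0.707, 0.707, -0.0]
wrist_force: [-0.1, -0.8, 0.7]
opening: 0.604
grip_force: 0.0
```

Request:
servo_tool(series=[[0, 0, 0, 0, 0], [0, 0, 0, 0, 0], [0, 0, 0, 0, 0], [0, 0, 0, 0, 0], [0, 0, 0, 0, 0], [0, 0, 0, 0, 0], [0, 0, 0, 0, 0], [0, 0, 0, 0, 0]])

```text
time_s: 38.03
position: [0.5261, -0.0706, 0.0958]
orientation: [0.001, 0.707, 0.707, 0.0]
wrist_force: [-2.0, -0.7, 6.0]
opening: 0.235
grip_force: 58.4
```

Request:
servo_tool(series=[[0, 0, -1, 0, 0], [0, 0, -1, 0, 0], [0, 0, -1, 0, 0], [0, 0, -1, 0, 0], [0, 0, -1, 0, 0], [0, 0, -1, 0, 0], [0, 0, 0, 0, 0], [0, 0, 0, 0, 0], [0, 0, 0, 0, 0]])

```text
time_s: 38.78
position: [0.5253, -0.0704, 0.2133]
orientation: [-0.001, 0.707, 0.707, -0.0]
wrist_force: [-0.1, 0.1, -4.3]
opening: 0.234
grip_force: 59.9
```

```bash
python3 weigh.py;python3 m.py | egrep "blue|knob.* -?0.[01][0-9]*  "
```

```text
-4.19 0.41 [-4.  -5.1 -4.6 -3.8 -4.2 -4.2 -3.9 -4.4 -3.8 -3.8]
blue [291.5 212.9] 231 [0.5308 0.0686 0.045 ]
blue [294.8 238.6] 239 [0.4508 0.0568 0.045 ]
blue [311.3 243.9] 82 [0.435  0.0049 0.045 ]
knob [291.1 212.1] 35 [0.5307 0.068  0.094 ]
```

Request:
servo_tool(series=[[-1, -0.04, 0, 0, 0], [-1, -0.04, 0, 0, 0], [-1, -0.04, 0, 0, 0], [-1, -0.04, 0, 0, 0], [-1, -0.04, 0, 0, 0], [-1, -0.04, 0, 0, 0], [-1, -0.04, 0, 0, 0], [-1, -0.04, 0, 0, 0], [-1, -0.04, 0, 0, 0], [-1, -0.04, 0, 0, 0], [-1, -0.04, 0, 0, 0], [-1, -0.04, 0, 0, 0], [-1, -0.04, 0, 0, 0], [-1, -0.04, 0, 0, 0], [-0.9, -0.04, 0, 0, 0], [-0.4, 0, 0, 0, 0], [0, 0, 0, 0, 0], [0, 0, 0.8, 0, 0], [0, 0, 0.8, 0, 0], [0, 0, 0, 0, 0]])

```text
time_s: 41.0
position: [0.5134, -0.3748, 0.1795]
orientation: [-0.003, 0.707, 0.708, -0.0]
wrist_force: [-1.6, 1.1, -4.6]
opening: 0.232
grip_force: 59.5
```

Request:
servo_tool(series=[[0, 0, 0.4, 0, 0], [0, 0, 0.2, 0, 0], [0, 0, 0, 0, 0], [0, 0, 0, 0, 0]])

```text
time_s: 41.33
position: [0.5142, -0.3764, 0.1711]
orientation: [0.0, 0.707, 0.707, 0.0]
wrist_force: [0.4, 0.8, -3.8]
opening: 0.235
grip_force: 59.6
```

Request:
servo_tool(series=[[0, 0, 0.2, 0, 0], [0, 0, 0.15, 0, 0], [0, 0, 0.05, 0, 0], [0, 0, 0, 0, 0]])

```text
time_s: 41.67
position: [0.5141, -0.3766, 0.1628]
orientation: [0.0, 0.707, 0.707, 0.0]
wrist_force: [1.0, -1.2, -2.1]
opening: 0.233
grip_force: 59.9
```

Request:
servo_tool(series=[[0, 0, 0.05, 0, 0.5], [0, 0, 0, 0, 0.5], [0, 0, 0, 0, 0.5], [0, 0, 0, 0, 0.5], [0, 0, 0, 0, 0.5], [0, 0, -0.5, 0, 0.5], [0, 0, -1, 0, 0.5], [0, 0, -1, 0, 0.5], [0, 0, -1, 0, 0.5], [0, 0, -0.5, 0, 0.5]])

```text
time_s: 42.5
position: [0.5144, -0.3768, 0.2452]
orientation: [0.002, 0.707, 0.707, 0.0]
wrist_force: [-0.0, 1.1, -0.3]
opening: 0.497
grip_force: 0.0
```

```bash
python3 m.py | egrep "blue|knob.* -?0.[01][0-9]*  "
```

```text
blue [291.6 212.9] 232 [0.5308 0.0685 0.045 ]
blue [439.7 219.6] 243 [ 0.5177 -0.3994  0.045 ]
blue [294.7 238.6] 237 [0.4508 0.057  0.045 ]
blue [316.9 245.8] 240 [ 0.4293 -0.0127  0.045 ]
knob [317.1 246.1] 38 [ 0.4301 -0.0121  0.094 ]
```

Request:
servo_tool(series=[[1, -0.23, 0, 0, 0.6], [1, -0.23, 0, 0, 0.6], [1, -0.23, 0, 0, 0.6], [1, -0.23, 0, 0, 0.6], [1, -0.23, 0, 0, 0.6], [1, -0.23, 0, 0, 0.6], [1, -0.23, 0, 0, 0.6], [1, -0.23, 0, 0, 0.6], [1, -0.23, 0, 0, 0.6], [1, -0.23, 0, 0, 0.6], [1, -0.23, 0, 0, 0.6], [1, -0.23, 0, 0, 0.6], [1, -0.23, 0, 0, 0.6], [1, -0.23, 0, 0, 0.6], [1, -0.23, 0, 0, 0.6], [1, -0.23, 0, 0, 0.6], [1, -0.23, 0, 0, 0.6], [1, -0.23, 0, 0, 0.6], [0.3, -0.1, 0, 0, 0.6], [0, 0, 0, 0, 0.6]])

```text
time_s: 44.22
position: [0.4286, -0.0097, 0.2414]
orientation: [-0.0, 0.706, 0.708, -0.0]
wrist_force: [-0.7, -0.5, 0.2]
opening: 0.6
grip_force: 0.0
```

Request:
servo_tool(series=[[0, 0, 1, 0, 0.6], [0, 0, 1, 0, 0.6], [0, 0, 1, 0, 0.6], [0, 0, 1, 0, 0.6], [0, 0, 1, 0, 0.6], [0, 0, 1, 0, 0.6], [0, 0, 0.8, 0, 0.6], [0, 0, 0.4, 0, 0.6], [0, 0, 0, 0, 0.6], [0, 0, 0, 0, 0.6]])

```text
time_s: 45.05
position: [0.4292, -0.0111, 0.0979]
orientation: [-0.0, 0.707, 0.707, -0.0]
wrist_force: [0.1, 0.4, 1.1]
opening: 0.602
grip_force: 0.0
```

Request:
servo_tool(series=[[0, 0, 0.1, 0, 0], [0, 0, 0, 0, 0], [0, 0, 0, 0, 0], [0, 0, 0, 0, 0], [0, 0, 0, 0, 0], [0, 0, 0, 0, 0], [0, 0, 0, 0, 0], [0, 0, -0.5, 0, 0], [0, 0, -1, 0, 0], [0, 0, -1, 0, 0], [0, 0, -1, 0, 0], [0, 0, -1, 0, 0], [0, 0, -1, 0, 0], [0, 0, -0.5, 0, 0], [0, 0, 0, 0, 0], [0, 0, 0, 0, 0], [0, 0, 0, 0, 0]])

```text
time_s: 46.47
position: [0.4284, -0.0105, 0.2145]
orientation: [-0.001, 0.707, 0.707, -0.001]
wrist_force: [0.2, -0.1, -4.2]
opening: 0.234
grip_force: 59.6
```

```bash
python3 weigh.py
```

```text
-3.83 0.52 [-3.9 -3.6 -3.8 -5.1 -3.  -3.8 -3.3 -3.7 -3.8 -4.2]
```

Request:
servo_tool(series=[[-1, 0.35, 0, 0, 0], [-1, 0.35, 0, 0, 0], [-1, 0.35, 0, 0, 0], [-1, 0.35, 0, 0, 0], [-1, 0.35, 0, 0, 0], [-1, 0.35, 0, 0, 0], [-1, 0.35, 0, 0, 0], [-1, 0.35, 0, 0, 0], [-1, 0.35, 0, 0, 0], [-1, 0.35, 0, 0, 0], [-1, 0.35, 0, 0, 0], [-1, 0.35, 0, 0, 0], [-1, 0.35, 0, 0, 0], [-0.4, 0.2, 0, 0, 0], [0, 0, 0, 0, 0], [0, 0, 0.8, 0, 0], [0, 0, 0.8, 0, 0], [0, 0, 0.4, 0, 0], [0, 0, 0, 0, 0], [0, 0, 0, 0, 0]])

```text
time_s: 48.63
position: [0.5242, -0.2781, 0.176]
orientation: [-0.0, 0.707, 0.707, -0.0]
wrist_force: [-0.4, -0.2, -3.3]
opening: 0.238
grip_force: 59.6
```

Request:
servo_tool(series=[[0, 0, 0.4, 0, 0], [0, 0, 0.3, 0, 0], [0, 0, 0.15, 0, 0], [0, 0, 0, 0, 0], [0, 0, 0, 0, 0]])

```text
time_s: 49.05
position: [0.5242, -0.2785, 0.1588]
orientation: [0.0, 0.707, 0.707, 0.0]
wrist_force: [-0.8, -0.8, -2.8]
opening: 0.233
grip_force: 59.8
```

Request:
servo_tool(series=[[0, 0, 0.1, 0, 0], [0, 0, 0, 0, 0.5], [0, 0, 0, 0, 0.5], [0, 0, 0, 0, 0.5], [0, 0, 0, 0, 0.5], [0, 0, 0, 0, 0.5], [0, 0, -0.5, 0, 0.5], [0, 0, -1, 0, 0.5], [0, 0, -1, 0, 0.5], [0, 0, -1, 0, 0.5], [0, 0, -0.5, 0, 0.5], [0, 0, 0, 0, 0.5]])

```text
time_s: 50.05
position: [0.5247, -0.2789, 0.2396]
orientation: [0.002, 0.707, 0.707, 0.001]
wrist_force: [0.6, -0.2, -0.3]
opening: 0.499
grip_force: 0.0
```

```bash
python3 m.py | egrep "blue|knob.* -?0.[01][0-9]*  "
```

```text
blue [291.5 212.9] 230 [0.5308 0.0686 0.045 ]
blue [404.4 214. ] 162 [ 0.5335 -0.2874  0.045 ]
blue [294.8 238.6] 238 [0.4508 0.0567 0.045 ]
knob [379.5 136.5] 17 [ 0.7689 -0.1997  0.094 ]
```

Request:
servo_tool(series=[[1, 0.02, 0, 0, 0.6], [1, 0.02, 0, 0, 0.6], [1, 0.02, 0, 0, 0.6], [1, 0.02, 0, 0, 0.6], [1, 0.02, 0, 0, 0.6], [1, 0.02, 0, 0, 0.6], [1, 0.02, 0, 0, 0.6], [1, 0.02, 0, 0, 0.6], [1, 0.02, 0, 0, 0.6], [1, 0.02, 0, 0, 0.6], [1, 0.02, 0, 0, 0.6], [1, 0.02, 0, 0, 0.6], [1, 0.02, 0, 0, 0.6], [1, 0.02, 0, 0, 0.6], [1, 0.02, 0, 0, 0.6], [1, 0.02, 0, 0, 0.6], [1, 0.02, 0, 0, 0.6], [0.3, 0, 0, 0, 0.6], [0, 0, 0, 0, 0.6]])

```text
time_s: 51.68
position: [0.5304, 0.0685, 0.2355]
orientation: [-0.001, 0.706, 0.708, -0.001]
wrist_force: [0.4, -0.3, 0.6]
opening: 0.601
grip_force: 0.0
```

Request:
servo_tool(series=[[0, 0, 1, 0, 0.6], [0, 0, 1, 0, 0.6], [0, 0, 1, 0, 0.6], [0, 0, 1, 0, 0.6], [0, 0, 1, 0, 0.6], [0, 0, 1, 0, 0.6], [0, 0, 0.7, 0, 0.6], [0, 0, 0.3, 0, 0.6], [0, 0, 0, 0, 0.6], [0, 0, 0, 0, 0.6]])

```text
time_s: 52.52
position: [0.5309, 0.0669, 0.097]
orientation: [0.0, 0.707, 0.707, -0.0]
wrist_force: [0.5, 0.3, 0.2]
opening: 0.596
grip_force: 0.0
```

Request:
servo_tool(series=[[0, 0, 0, 0, 0], [0, 0, 0, 0, 0], [0, 0, 0, 0, 0], [0, 0, 0, 0, 0], [0, 0, 0, 0, 0], [0, 0, 0, 0, 0], [0, 0, -0.5, 0, 0], [0, 0, -1, 0, 0], [0, 0, -1, 0, 0], [0, 0, -1, 0, 0], [0, 0, -1, 0, 0], [0, 0, -1, 0, 0], [0, 0, -0.5, 0, 0], [0, 0, 0, 0, 0], [0, 0, 0, 0, 0], [0, 0, 0, 0, 0]])

```text
time_s: 53.85
position: [0.5303, 0.0674, 0.2155]
orientation: [-0.001, 0.707, 0.707, -0.001]
wrist_force: [0.1, 0.0, -0.9]
opening: 0.235
grip_force: 58.7
```

```bash
python3 weigh.py
```

```text
-1.52 0.49 [-0.7 -1.9 -1.1 -1.3 -1.  -1.4 -1.7 -2.1 -1.5 -2.4]
```

Request:
servo_tool(series=[[1, -0.19, 0, 0, 0], [1, -0.19, 0, 0, 0], [1, -0.19, 0, 0, 0], [1, -0.19, 0, 0, 0], [1, -0.19, 0, 0, 0], [1, -0.19, 0, 0, 0], [1, -0.19, 0, 0, 0], [1, -0.19, 0, 0, 0], [1, -0.19, 0, 0, 0], [1, -0.19, 0, 0, 0], [1, -0.19, 0, 0, 0], [1, -0.19, 0, 0, 0], [1, -0.19, 0, 0, 0], [1, -0.19, 0, 0, 0], [0.6, -0.1, 0, 0, 0], [0, 0, 0, 0, 0], [0, 0, 0, 0, 0]])

```text
time_s: 55.77
position: [0.4753, 0.3594, 0.2164]
orientation: [0.0, 0.707, 0.708, -0.0]
wrist_force: [0.1, -0.8, -1.6]
opening: 0.232
grip_force: 58.7
```

Request:
servo_tool(series=[[0, 0, 1, 0, 0], [0, 0, 1, 0, 0], [0, 0, 1, 0, 0], [0, 0, 1, 0, 0], [0, 0, 0.7, 0, 0], [0, 0, 0.2, 0, 0], [0, 0, 0, 0, 0], [0, 0, 0, 0, 0]])

```text
time_s: 56.43
position: [0.476, 0.3591, 0.1195]
orientation: [0.0, 0.707, 0.707, 0.0]
wrist_force: [-0.1, 1.1, -0.8]
opening: 0.234
grip_force: 58.8
```

Request:
servo_tool(series=[[0, 0, 0.4, 0, 0], [0, 0, 0.3, 0, 0], [0, 0, 0.08, 0, 0], [0, 0, 0, 0, 0], [0, 0, 0, 0, 0]])

```text
time_s: 56.85
position: [0.4757, 0.3596, 0.1038]
orientation: [0.0, 0.707, 0.707, 0.001]
wrist_force: [-2.2, -2.6, 6.3]
opening: 0.233
grip_force: 59.4
```

Request:
servo_tool(series=[[0, 0, 0, 0, 0.5], [0, 0, 0, 0, 0.5], [0, 0, 0, 0, 0.5], [0, 0, 0, 0, 0.5], [0, 0, 0, 0, 0.5], [0, 0, -0.5, 0, 0.5], [0, 0, -1, 0, 0.5], [0, 0, -1, 0, 0.5], [0, 0, -1, 0, 0.5], [0, 0, -1, 0, 0.5], [0, 0, -1, 0, 0.5], [0, 0, -0.5, 0, 0.5], [0, 0, 0, 0, 0.5]])

```text
time_s: 57.93
position: [0.476, 0.3598, 0.2259]
orientation: [0.0, 0.707, 0.707, 0.002]
wrist_force: [0.5, -0.8, 0.0]
opening: 0.503
grip_force: 0.0
```

```bash
python3 m.py | egrep "blue|knob.* -?0.[01][0-9]*  "
```

```text
blue [407.4 215.9] 252 [ 0.5276 -0.297   0.045 ]
blue [439.7 219.8] 246 [ 0.5169 -0.3995  0.045 ]
blue [196.1 229. ] 238 [0.4755 0.3648 0.045 ]
blue [294.8 238.6] 237 [0.4506 0.0568 0.045 ]
```

Request:
servo_tool(series=[[-1, -0.08, 0, 0, 0.6], [-1, -0.08, 0, 0, 0.6], [-1, -0.08, 0, 0, 0.6], [-1, -0.08, 0, 0, 0.6], [-1, -0.08, 0, 0, 0.6], [-1, -0.08, 0, 0, 0.6], [-1, -0.08, 0, 0, 0.6], [-1, -0.08, 0, 0, 0.6], [-1, -0.08, 0, 0, 0.6], [-1, -0.08, 0, 0, 0.6], [-1, -0.08, 0, 0, 0.6], [-1, -0.08, 0, 0, 0.6], [-1, -0.08, 0, 0, 0.6], [-1, -0.08, 0, 0, 0.6], [-1, -0.08, 0, 0, 0.6], [-0.15, 0, 0, 0, 0.6], [0, 0, 0, 0, 0.6]])

```text
time_s: 59.4
position: [0.4512, 0.0557, 0.2221]
orientation: [-0.001, 0.708, 0.707, -0.001]
wrist_force: [-0.5, 0.4, 0.8]
opening: 0.6
grip_force: 0.0
```

Request:
servo_tool(series=[[0, 0, 1, 0, 0.6], [0, 0, 1, 0, 0.6], [0, 0, 1, 0, 0.6], [0, 0, 1, 0, 0.6], [0, 0, 1, 0, 0.6], [0, 0, 0.9, 0, 0.6], [0, 0, 0.4, 0, 0.6], [0, 0, 0, 0, 0.6], [0, 0, 0, 0, 0.6]])

```text
time_s: 60.15
position: [0.4516, 0.0569, 0.0972]
orientation: [-0.0, 0.707, 0.707, -0.0]
wrist_force: [0.2, 0.3, 0.3]
opening: 0.604
grip_force: 0.0
```

Request:
servo_tool(series=[[0, 0, 0, 0, 0], [0, 0, 0, 0, 0], [0, 0, 0, 0, 0], [0, 0, 0, 0, 0], [0, 0, 0, 0, 0], [0, 0, 0, 0, 0], [0, 0, -0.5, 0, 0], [0, 0, -1, 0, 0], [0, 0, -1, 0, 0], [0, 0, -1, 0, 0], [0, 0, -1, 0, 0], [0, 0, -1, 0, 0], [0, 0, -0.5, 0, 0], [0, 0, 0, 0, 0], [0, 0, 0, 0, 0], [0, 0, 0, 0, 0]])

```text
time_s: 61.48
position: [0.4511, 0.0564, 0.2161]
orientation: [-0.001, 0.707, 0.707, -0.001]
wrist_force: [0.0, 0.6, -0.3]
opening: 0.23
grip_force: 58.7
```

```bash
python3 weigh.py
```

```text
-1.55 0.55 [-2.1 -1.3 -1.6 -1.  -1.2 -1.2 -2.3 -2.  -0.6 -2.2]
```

Request:
servo_tool(series=[[1, 0.07, 0, 0, 0], [1, 0.07, 0, 0, 0], [1, 0.07, 0, 0, 0], [1, 0.07, 0, 0, 0], [1, 0.07, 0, 0, 0], [1, 0.07, 0, 0, 0], [1, 0.07, 0, 0, 0], [1, 0.07, 0, 0, 0], [1, 0.07, 0, 0, 0], [1, 0.07, 0, 0, 0], [0.65, 0, 0, 0, 0], [0, 0, 0, 0, 0], [0, 0, 0, 0, 0]])

```text
time_s: 63.07
position: [0.4653, 0.2695, 0.2168]
orientation: [-0.0, 0.707, 0.708, -0.0]
wrist_force: [0.1, -0.0, -0.9]
opening: 0.239
grip_force: 58.7
```

Request:
servo_tool(series=[[0, 0, 1, 0, 0], [0, 0, 1, 0, 0], [0, 0, 1, 0, 0], [0, 0, 1, 0, 0], [0, 0, 0.8, 0, 0], [0, 0, 0.4, 0, 0], [0, 0, 0.2, 0, 0], [0, 0, 0.1, 0, 0], [0, 0, 0, 0, 0], [0, 0, 0, 0, 0]])

```text
time_s: 63.9
position: [0.4659, 0.2695, 0.108]
orientation: [0.0, 0.707, 0.707, 0.001]
wrist_force: [-0.3, 0.2, 0.2]
opening: 0.232
grip_force: 58.8
```

Down the last few millimetres, release, and rise clear.

Request:
servo_tool(series=[[0, 0, 0.2, 0, 0], [0, 0, 0.05, 0, 0], [0, 0, 0, 0, 0], [0, 0, 0, 0, 0.5], [0, 0, 0, 0, 0.5], [0, 0, 0, 0, 0.5], [0, 0, 0, 0, 0.5], [0, 0, 0, 0, 0.5], [0, 0, -0.5, 0, 0.5], [0, 0, -1, 0, 0.5], [0, 0, -1, 0, 0.5], [0, 0, -1, 0, 0.5], [0, 0, -1, 0, 0.5], [0, 0, -1, 0, 0.5], [0, 0, -1, 0, 0.5], [0, 0, -1, 0, 0.5], [0, 0, 0, 0, 0.5], [0, 0, 0, 0, 0.5]])

```text
time_s: 65.4
position: [0.4656, 0.2695, 0.2534]
orientation: [0.0, 0.707, 0.707, 0.001]
wrist_force: [-0.4, -0.2, -0.6]
opening: 0.503
grip_force: 0.0
```

```bash
python3 m.py | egrep "blue|green"
python3 - <<'E'
from h import *
a=read_camera("top")["image"]; b=read_camera("scene")["image"]
cv2.imwrite("pics/f.png",np.vstack([cv2.resize(a[140:290,160:460],(600,300)),cv2.resize(b[90:340,140:470],(600,300))]))
E
```

```text
blue [407.5 215.9] 254 [ 0.5275 -0.2972  0.045 ]
blue [439.8 219.8] 248 [ 0.5168 -0.3996  0.045 ]
blue [227.  232.3] 201 [0.4669 0.2684 0.045 ]
green [411.66666667 278.5       ] 6 [ 0.3336 -0.3076  0.051 ]
```

View pics/f.png

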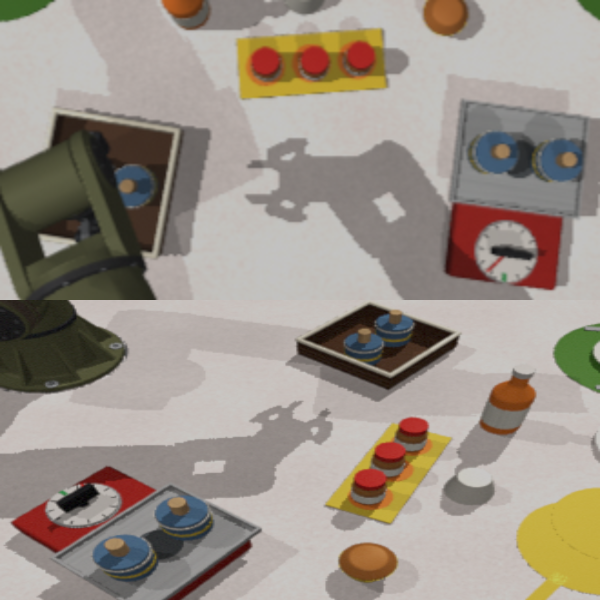

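Two full pots stand on the platter and two empty ones in the basket. The jars are upright on their mat and the bystanders look unmoved. The green mark is within about 2 mm of the rest point, so I hand in.

```bash
python3 -c "
from station import bot
print(bot.sign_off())"
```

```text
the job is handed in; nothing more can be done
None
```

I handed the job in at about 65 s of robot time, with no verdict returned: the jars are on the yellow mat, the dial is zeroed to within about 2 mm by the camera, the two full pots (4.2 N and 3.8 N by wrist force) are on the platter and the two empty ones (1.5 N each) are in the basket.

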